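# Tug the storage box lid to check its catch

## Task

Check that the lid of the larger of the two storage boxes on the counter is really caught: take its knob, give it a short tug upward, and if the lid gives, press it back down until the catch snaps and the lid lies flat again. Do not swing the lid wide open, and leave the smaller box as it is. Finish with the large box's lid shut and caught and the knob let go.

Things in the scene. Friction and masses are not known exactly. Their poses are not given: they have to be found in the camera images.
- bin_lid (a joint): Hinge of the large box's lid, rad; 0 = shut, grows as it rises. A sprung roller at the front edge catches it. Caught: lies at 0, about 2 mm of play, then resists to 14 N at the knob. Not caught (it may start so): rests at about 0.04, front edge 9 mm high, lifts freely (2.5 N at the knob, hinge damped); about 9 N straight down at the knob snaps it to 0. Its weight alone never catches it.
- bin_knob (a point): Head centre of the brass knob on the larger box (cream, 240 deep x 280 wide x 130 mm high, fixed; wooden lid 12 mm thick). Head 26 mm across, 20 tall, on an 18 mm neck; centre 24 mm above the lid, 166 above the counter when shut, mid-width, 25 behind the front wall. Axes are the lid's: z up, x to the hinge line on the rear rim 215 mm behind (roughly away from the robot), y along the hinge.
- tin_knob (a point): Head centre of a like knob on the smaller box (160 deep x 140 wide x 90 mm high, same look, fixed; its lid is loose on the hinge, no catch; knob 126 mm above the counter). A bystander, to be left alone. The two boxes stand side by side, either one on the left; white jars, about 250 mm tall with their brass utensils, stand behind them, outward.

How it is judged:
By the outcome, as a careful person would: the job done as asked, in the order asked, and still so for the second after the job is handed in, with the robot touching nothing.
It also fails if it takes over 32 s, if anything falls off the work surface, if the arm or the gripper's body presses on something with over 40 N, if the wrist force passes 120 N, or if a joint passes its speed limit or range.

## Robot

A 6-joint arm with a two-finger parallel gripper is mounted at the origin on the work surface. World frame = base frame: x ahead of the robot, y to its left, z up, the work surface at z = 0. Lengths are in m, angles in rad, forces in N, time in s.
With the tool pointing down it reaches from about 0.25 to 0.725 m from the base axis. Payload 4 kg.
Tool frame: the origin (TCP) lies at the very end of the fingers, on their centre line; the grasp point (between the pads) lies 19 mm behind it; y points along the fingers, z is the direction in which the jaws open and shut, and the axes are right-handed (so a half turn about y gives the same grasp; the last joint's range is limited). The gripper opens to 85 mm and grips with 20 to 120 N. Pads are 22 mm wide; open, the fingers measure 114 mm over their backs; the gripper's body (76 mm by 85 mm) begins 54 mm behind the grasp point. The pads swing forward as they close: fully open they stand 13 mm farther back than shut.
Start: joints at [-1.152, 0.241, 0.005, 1.335, 0, 1.571], TCP at [0.203, -0.457, 0.231] pointing down, gripper open.
Joint ranges: [-2.72, 2.72], [-1.05, 1.87], [-1.09, 1.28], [-1.99, 2.15], [-1.42, 1.44], [-3.14, 3.14]. Speed limits (rad/s): [2.79, 2.79, 3.14, 3.14, 3.14, 3.14].

## Interface

Orientations are given as a unit quaternion [x, y, z, w].
In Python, from workcell import bot gives the robot as it stands. The module is installed in compiled form; this text tells all that it offers.
- The arm moves only by the tool move_arm, never from a script. Its argument "increments" is a list of rows, each an object with "grip": the closure, from 0 (fully open) to 1 (shut); "linear": the shift along the tool's x, y, z scaled (see below), a list of three; "twist": the turn about the tool's y scaled (see below). A call has exactly 5 rows; each row shifts and turns the pose as measured when the row begins, along the tool's axes as they then stand; what a row does not reach is not made up. The controller multiplies each number of a shift by 0.2 m and each number of a turn by 2 rad. A row lasts 1/10 s, in which the tool goes at most 50 mm and 8.59 degrees, less where a joint would pass 70% of its speed; a pose out of reach is approached as far as the arm can. A call with a number of a shift or a turn outside -1 to 1 is refused whole. A call with a gripper value outside its range is refused whole. The fingers move at their own pace and stop on an object; the grip force is fixed at half the most. Time passes only in rows, so rows that do not move let the fingers close, or fill a call up. It gives the time, the measured TCP pose, the force and the opening at its end, in the units of the state.
- bot.get_obs(): the state, without advancing time (a new reading comes with each control period).
- bot.camera(name): name is "scene" or "top" or "wrist"; returns (picture, depth): 400x640x3 uint8, blue, green, red; 400x640 float32, m along the optical axis (not along the pixel's ray), 0 where there is no reading.
- bot.camera_params(name): a dict with "camera_matrix" (3x3 intrinsics, pixels), "rvec" (rotation vector, rad) and "tvec" (3), from world to camera coordinates, as OpenCV has them; the wrist camera has in their place "T_tool_cam" (4x4, takes a point from camera to tool coordinates, whose origin is the TCP and whose axes are the tool frame's). Camera axes: x right, y down, z forward; pixel columns grow to the right and rows downward; lengths in m; the calibration is good to about 2 mm. A picture is of the moment at which its call begins: read the wrist's pose just before it. camera_params takes no time and is no camera call.
- bot.job_done(): hands the job in, once; it reports no verdict.
The state is a dict: "clock": time; "joint_pos": joint angles; "joint_vel": joint speeds; "tau": joint torques, N m; "eef_pos": TCP position; "tool_rot": TCP orientation; "ft_force": force on the tool from outside, world axes, zero at the start; "ft_torque": the same for the moment, N m; "grip_width": finger opening in m.
Only numpy, scipy, OpenCV 4.12 (cv2) and the standard library are available. Lean on these libraries where they do the work, as an engineer would, in place of code of your own. Each camera call takes 0.05 s, during which the arm holds its last target. There are 200 camera calls.

## Working session

There is one attempt and no reset: what is moved stays moved. The work goes in short steps, Python scripts to look and compute and a tool call to move; the robot and the scene stay as the last step left them, time stands still between calls to the robot, and variables do not carry over. Pictures are saved under pics/ and viewed, about 8 in all and at most 12, crops included, and the job is handed in when it is done.

Besides the shell and the picture viewer there is one more tool, called after "Request:" by a JSON object that holds its "api" and its "payload". move_arm: Moves the arm, as the interface text tells. Its arguments: {"type":"object","properties":{"increments":{"type":"array"}},"required":["increments"]}

```bash
mkdir -p pics; cat > h.py <<'E'
import numpy as np, cv2
from workcell import bot
from scipy.spatial.transform import Rotation as R
def cam(n):
    p=bot.camera_params(n); o=bot.get_obs(); im,d=bot.camera(n)
    K=np.array(p["camera_matrix"])
    if "rvec" in p:
        r=cv2.Rodrigues(np.array(p["rvec"],float))[0]; t=np.array(p["tvec"],float).ravel()
        T=np.eye(4); T[:3,:3]=r.T; T[:3,3]=-r.T@t
    else:
        W=np.eye(4); W[:3,:3]=R.from_quat(o["tool_rot"]).as_matrix(); W[:3,3]=o["eef_pos"]
        T=W@np.array(p["T_tool_cam"])
    return im,d,K,T
def cloud(d,K,T):
    v,u=np.mgrid[:d.shape[0],:d.shape[1]]
    c=np.stack([(u-K[0,2])/K[0,0]*d,(v-K[1,2])/K[1,1]*d,d],-1)
    return c@T[:3,:3].T+T[:3,3]
E
python3 - <<'E'
from h import *
o=bot.get_obs(); print({k:np.round(v,3) for k,v in o.items()}); print(np.round(R.from_quat(o["tool_rot"]).as_matrix(),3))
for n in("scene","top"):
    im,d,K,T=cam(n); cv2.imwrite(f"pics/{n}0.png",im); np.savez(f"{n}0.npz",im=im,d=d,K=K,T=T); print(n,np.round(T[:3,3],3))
E
```

```text
{'clock': np.float64(0.0), 'joint_pos': array([-1.152,  0.241,  0.004,  1.335,  0.   ,  1.571]), 'joint_vel': array([ 0.001,  0.001,  0.001, -0.   ,  0.001,  0.001]), 'tau': array([ 0.0000e+00, -3.7232e+01,  2.5241e+01,  1.7000e-02,  0.0000e+00,
       -0.0000e+00]), 'eef_pos': array([ 0.203, -0.456,  0.23 ]), 'tool_rot': array([-0.147,  0.692, -0.691,  0.147]), 'ft_force': array([ 0.65 ,  0.49 , -0.276]), 'ft_torque': array([ 0.012, -0.028,  0.01 ]), 'grip_width': np.float64(0.086)}
[[-0.914 -0.001  0.407]
 [-0.407  0.002 -0.914]
 [-0.    -1.    -0.002]]
scene [1.002 0.504 0.602]
top [0.447 0.006 1.018]
```

View pics/scene0.png

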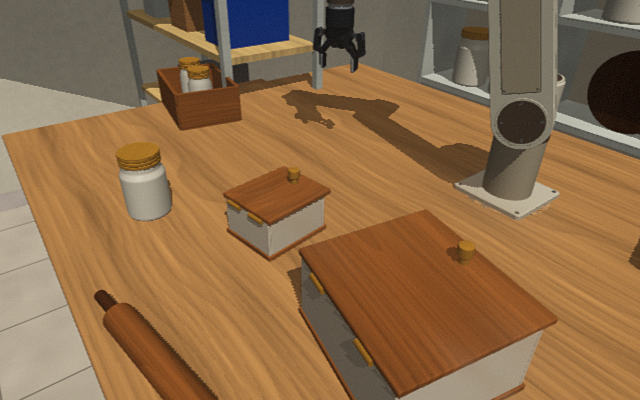

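View pics/top0.png

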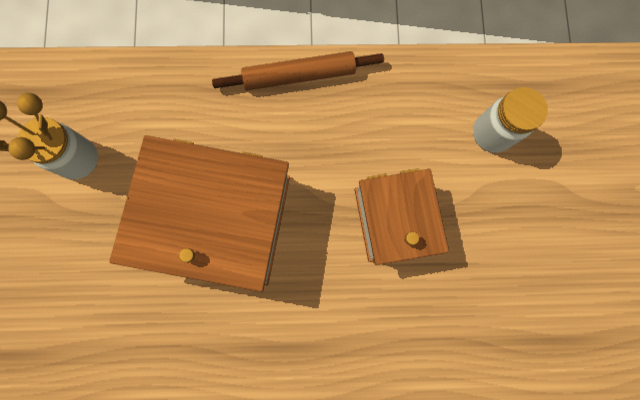

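The scene view shows the large box in front with its knob at (466,252). The top view shows that knob at (186,256), with the lid corners at about (145,136), (289,161), (264,291) and (110,263). The small box's knob is at (413,239), to the right.

```bash
python3 - <<'E'
from h import *
for n,(u,v) in (("top",(186,256)),("scene",(466,246))):
    z=np.load(n+"0.npz"); P=cloud(z["d"],z["K"],z["T"]); im=z["im"]
    hsv=cv2.cvtColor(im,cv2.COLOR_BGR2HSV)
    # knob head
    w=P[v-14:v+15,u-14:u+15].reshape(-1,3); h=hsv[v-14:v+15,u-14:u+15].reshape(-1,3)
    print(n,hsv[v,u],P[v,u].round(4)); m=w[:,2]>w[:,2].max()-.006
    print("knob top",w[m].mean(0).round(4),w[m].min(0).round(4),w[m].max(0).round(4),m.sum())
    # lid plane
    k=np.zeros(im.shape[:2],np.uint8)
    q=[(150,145),(280,166),(258,283),(120,258)] if n=="top" else [(425,220),(540,318),(402,380),(312,255)]
    cv2.fillPoly(k,[np.array(q)],1); cv2.circle(k,(u,v+4),20,0,-1)
    w=P[k>0]; w=w[abs(w[:,2]-.145)<.02]; c=w.mean(0); nrm=np.linalg.svd((w-c)[::7],full_matrices=False)[2][2]; nrm*=np.sign(nrm[2])
    print("lid c",c.round(4),"n",nrm.round(4))
    lm=((abs((P-c)@nrm)<.005)&(P[...,0]>.3)&(P[...,1]>-.02)).astype(np.uint8)
    cs=max(cv2.findContours(lm,0,2)[0],key=cv2.contourArea).reshape(-1,2)
    X=P[cs[:,1],cs[:,0]]; r=cv2.minAreaRect((X[:,:2]*1000).astype(np.float32)); print("rect",r, cv2.boxPoints(r).round(0).tolist())
E
```

```text
top [ 19 188 205] [0.4926 0.2094 0.1855]
knob top [0.4467 0.0062 1.0181] [0.4467 0.0062 1.0181] [0.4467 0.0062 1.0181] 5
lid c [0.5808 0.1875 0.1494] n [ 0.0361 -0.0074  0.9993]
rect ((582.2685546875, 191.71620178222656), (292.6396179199219, 257.9318542480469), 78.14755249023438) [[426.0, 75.0], [678.0, 22.0], [739.0, 308.0], [486.0, 361.0]]
scene [ 18 201 170] [0.4964 0.2124 0.1844]
knob top [1.0024 0.5038 0.6017] [1.0024 0.5038 0.6017] [1.0024 0.5038 0.6017] 5
lid c [0.5976 0.216  0.1465] n [ 0.0374 -0.0065  0.9993]
rect ((578.6881103515625, 191.6284942626953), (294.6632080078125, 256.78033447265625), 78.19149780273438) [[423.0, 74.0], [674.0, 21.0], [735.0, 310.0], [483.0, 362.0]]
```

The lid is tilted about 0.037 rad, so it is not caught. The knob is at about (0.493, 0.211, 0.175) and the hinge lies towards (0.979, -0.205). I'll add a planner that works out the numbers for each row, then move above the knob.

```bash
cat > p.py <<'E'
import sys; from h import *
# usage: p.py x y z [jaw_deg] [mm per row]
def plan(t,jaw,step=.045):
    o=bot.get_obs(); p=np.array(o["eef_pos"]); M=R.from_quat(o["tool_rot"])
    z=M.as_matrix()[:,2]; print("pos",p.round(4),"jaw",np.degrees(np.arctan2(z[1],z[0])).round(1),"clk",o["clock"],"F",np.round(o["ft_force"],1),"w",round(o["grip_width"],4),"q",np.round(o["joint_pos"],2))
    for i in range(5):
        z=M.as_matrix()[:,2]; e=(jaw-np.degrees(np.arctan2(z[1],z[0]))+540)%360-180
        if abs(abs(e)-180)<20: e=abs(e)
        a=-np.radians(np.clip(e,-8.4,8.4)); d=t-p; L=np.linalg.norm(d); d=d*min(1,step/max(L,1e-9))
        print((M.inv().apply(d)/.2).round(3).tolist(),round(a/2,4)); p=p+d; M=M*R.from_euler("y",a)
a=[float(x) for x in sys.argv[1:]]
plan(np.array(a[:3]),a[3] if len(a)>3 else 78.2,a[4]/1000 if len(a)>4 else .045)
E
python3 p.py .493 .211 .30
```

```text
pos [ 0.2031 -0.4563  0.2305] jaw -66.0 clk 0.1 F [-0.3 -0.4  0.9] w 0.0849 q [-1.15  0.24  0.    1.34 -0.    1.57]
[-0.165, -0.021, -0.151] -0.0733
[-0.185, -0.021, -0.126] -0.0733
[-0.202, -0.021, -0.097] -0.0733
[-0.214, -0.021, -0.067] -0.0733
[-0.221, -0.021, -0.035] -0.0733
```

Request:
{"api": "move_arm", "payload": {"increments": [{"grip": 0,"linear": [-0.16,-0.05,-0.15],"twist": -0.073},{"grip": 0,"linear": [-0.18,-0.05,-0.12],"twist": -0.073},{"grip": 0,"linear": [-0.2,-0.05,-0.1],"twist": -0.073},{"grip": 0,"linear": [-0.21,-0.05,-0.07],"twist": -0.073},{"grip": 0,"linear": [-0.22,-0.05,-0.035],"twist": -0.073}]}}

```text
clock: 0.6
eef_pos: [0.2876, -0.2493, 0.2774]
tool_rot: [-0.389, 0.594, -0.587, 0.389]
ft_force: [0.7, -0.1, -0.2]
grip_width: 0.0856
```

```bash
python3 p.py .493 .211 .30
```

```text
pos [ 0.2876 -0.2493  0.2774] jaw -23.3 clk 0.6 F [ 0.7 -0.1 -0.2] w 0.0856 q [-0.72 -0.01 -0.16  1.43  0.    1.26]
[-0.225, -0.009, 0.003] -0.0733
[-0.222, -0.009, 0.036] -0.0733
[-0.214, -0.009, 0.068] -0.0733
[-0.202, -0.009, 0.098] -0.0733
[-0.186, -0.009, 0.127] -0.0733
```

Request:
{"api": "move_arm", "payload": {"increments": [{"grip": 0,"linear": [-0.225,-0.01,0],"twist": -0.073},{"grip": 0,"linear": [-0.22,-0.01,0.035],"twist": -0.073},{"grip": 0,"linear": [-0.21,-0.01,0.07],"twist": -0.073},{"grip": 0,"linear": [-0.2,-0.01,0.1],"twist": -0.073},{"grip": 0,"linear": [-0.185,-0.01,0.125],"twist": -0.073}]}}

```text
clock: 1.1
eef_pos: [0.3784, -0.0365, 0.2897]
tool_rot: [-0.577, 0.41, -0.404, 0.58]
ft_force: [0.7, 0.0, 0.9]
grip_width: 0.0856
```

```bash
python3 p.py .493 .211 .30
```

```text
pos [ 0.3784 -0.0365  0.2897] jaw 19.7 clk 1.1 F [0.7 0.  0.9] w 0.0856 q [-0.1  -0.02 -0.14  1.45  0.01  1.12]
[-0.16, -0.007, 0.158] -0.0733
[-0.135, -0.007, 0.179] -0.0733
[-0.108, -0.007, 0.197] -0.0733
[-0.078, -0.007, 0.211] -0.0733
[-0.046, -0.007, 0.22] -0.0733
```

Request:
{"api": "move_arm", "payload": {"increments": [{"grip": 0,"linear": [-0.16,-0.01,0.16],"twist": -0.073},{"grip": 0,"linear": [-0.135,-0.01,0.18],"twist": -0.073},{"grip": 0,"linear": [-0.11,-0.01,0.2],"twist": -0.073},{"grip": 0,"linear": [-0.08,-0.01,0.21],"twist": -0.073},{"grip": 0,"linear": [-0.046,-0.01,0.22],"twist": -0.073}]}}

```text
clock: 1.6
eef_pos: [0.4724, 0.1788, 0.2999]
tool_rot: [-0.686, 0.169, -0.165, 0.689]
ft_force: [1.7, -0.9, 1.2]
grip_width: 0.0854
```

```bash
python3 p.py .493 .211 .28
```

```text
pos [0.4724 0.1788 0.2999] jaw 62.7 clk 1.6 F [ 1.7 -0.9  1.2] w 0.0854 q [0.36 0.24 0.17 1.51 0.01 0.83]
[0.019, 0.1, 0.19] -0.0733
[0.0, 0.0, 0.0] -0.0617
[0.0, 0.0, 0.0] -0.0
[0.0, 0.0, 0.0] -0.0
[0.0, 0.0, 0.0] -0.0
```

Request:
{"api": "move_arm", "payload": {"increments": [{"grip": 0,"linear": [0.02,0.1,0.19],"twist": -0.073},{"grip": 0,"linear": [0,0,0],"twist": -0.062},{"grip": 0,"linear": [0,0,0],"twist": 0},{"grip": 0,"linear": [0,0,0],"twist": 0},{"grip": 0,"linear": [0,0,0],"twist": 0}]}}

```text
clock: 2.1
eef_pos: [0.4942, 0.2181, 0.2751]
tool_rot: [-0.703, 0.072, -0.064, 0.705]
ft_force: [-0.5, 0.4, -0.4]
grip_width: 0.0852
```

```bash
python3 - <<'E'
from h import *
im,d,K,T=cam("wrist"); cv2.imwrite("pics/w1.png",im); np.savez("w1.npz",im=im,d=d,K=K,T=T)
P=cloud(d,K,T)
hsv=cv2.cvtColor(im,cv2.COLOR_BGR2HSV)
m=((P[...,2]>.168)&(P[...,2]<.2)&(np.hypot(P[...,0]-.493,P[...,1]-.211)<.04)&(d>0)).astype(np.uint8)
w=P[m>0]; print(m.sum(), w.mean(0).round(4) if m.sum() else "")
w=w[w[:,2]>np.percentile(w[:,2],90)-.004]; print("top face",((w.min(0)+w.max(0))/2).round(4),w.min(0).round(4),w.max(0).round(4))
v,u=np.nonzero(m); print(u.mean(),v.mean())
E
python3 p.py .493 .211 .28
```

```text
914 [0.4911 0.2106 0.1835]
top face [0.4925 0.2101 0.1844] [0.4801 0.1977 0.1817] [0.505  0.2225 0.1871]
307.218818380744 196.85339168490154
pos [0.4941 0.218  0.2752] jaw 78.9 clk 2.15 F [ 0.3 -0.1 -1.1] w 0.0853 q [0.41 0.31 0.22 1.48 0.01 0.6 ]
[0.001, -0.024, -0.035] 0.0064
[0.0, 0.0, 0.0] 0.0
[0.0, 0.0, 0.0] 0.0
[0.0, 0.0, 0.0] 0.0
[0.0, 0.0, 0.0] -0.0
```

View pics/w1.png

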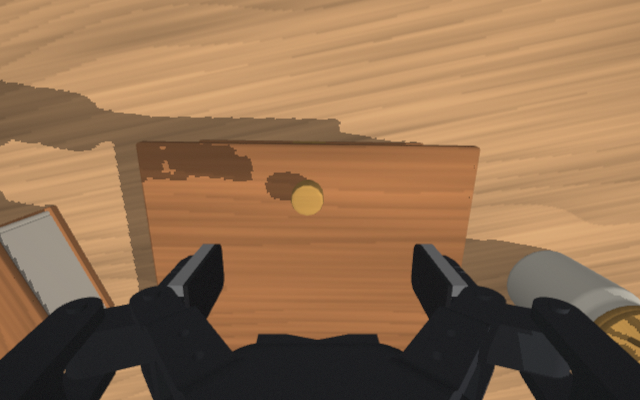

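The wrist view shows the large knob at (307,200). The jaws are parallel to the lid's front edge, and nothing stands close to where the fingers will go. The knob head's top face is centred at (0.4925, 0.210, 0.1845). I'll go down to TCP z ≈ 0.157.

```bash
python3 p.py .4925 .2103 .158 78.2 35
```

```text
pos [0.4941 0.218  0.2752] jaw 78.9 clk 2.15 F [ 0.3 -0.1 -1.1] w 0.0853 q [0.41 0.31 0.22 1.48 0.01 0.6 ]
[0.002, 0.175, -0.012] 0.0064
[0.002, 0.175, -0.012] 0.0
[0.002, 0.175, -0.012] 0.0
[0.001, 0.062, -0.004] 0.0
[0.0, 0.0, 0.0] -0.0
```

Descend in two parts, correcting sideways first.

Request:
{"api": "move_arm", "payload": {"increments": [{"grip": 0,"linear": [0,0.1,-0.04],"twist": 0.006},{"grip": 0,"linear": [0,0.14,0],"twist": 0},{"grip": 0,"linear": [0,0.12,0],"twist": 0},{"grip": 0,"linear": [0,0,0],"twist": 0},{"grip": 0,"linear": [0,0,0],"twist": 0}]}}

```text
clock: 2.65
eef_pos: [0.4932, 0.2069, 0.2067]
tool_rot: [-0.7, 0.077, -0.076, 0.706]
ft_force: [0.9, -0.6, 1.6]
grip_width: 0.0855
```

```bash
python3 p.py .4925 .2103 .157 78.2 25
```

```text
pos [0.4932 0.2069 0.2067] jaw 77.6 clk 2.65 F [ 0.9 -0.6  1.6] w 0.0855 q [0.39 0.32 0.05 1.3  0.01 0.61]
[-0.003, 0.125, 0.007] -0.0055
[-0.003, 0.124, 0.007] 0.0
[0.0, 0.0, 0.0] -0.0
[0.0, 0.0, 0.0] -0.0
[0.0, 0.0, 0.0] -0.0
```

Request:
{"api": "move_arm", "payload": {"increments": [{"grip": 0,"linear": [0,0.08,0.015],"twist": -0.005},{"grip": 0,"linear": [0,0.08,0],"twist": 0},{"grip": 0,"linear": [0,0.07,0],"twist": 0},{"grip": 0,"linear": [0,0,0],"twist": 0},{"grip": 0,"linear": [0,0,0],"twist": 0}]}}

```text
clock: 3.15
eef_pos: [0.4989, 0.2109, 0.1695]
tool_rot: [-0.698, 0.07, -0.079, 0.709]
ft_force: [-0.0, -0.3, 1.1]
grip_width: 0.0856
```

```bash
python3 p.py .4925 .2103 .157 78.2 25
```

```text
pos [0.4989 0.2109 0.1695] jaw 77.9 clk 3.15 F [-0.  -0.3  1.1] w 0.0856 q [ 0.4   0.34 -0.02  1.19  0.01  0.61]
[-0.031, 0.062, -0.011] -0.0027
[0.0, 0.0, 0.0] 0.0
[0.0, 0.0, 0.0] -0.0
[0.0, 0.0, 0.0] 0.0
[0.0, 0.0, 0.0] -0.0
```

Request:
{"api": "move_arm", "payload": {"increments": [{"grip": 0,"linear": [-0.035,0.04,0],"twist": 0},{"grip": 0,"linear": [0,0.03,0],"twist": 0},{"grip": 0,"linear": [0,0,0],"twist": 0},{"grip": 0,"linear": [0,0,0],"twist": 0},{"grip": 0,"linear": [0,0,0],"twist": 0}]}}

```text
clock: 3.65
eef_pos: [0.4935, 0.2134, 0.1582]
tool_rot: [-0.697, 0.069, -0.081, 0.71]
ft_force: [-0.3, -0.2, 0.7]
grip_width: 0.0854
```

```bash
python3 p.py .4925 .2103 .157 78.2 25; python3 - <<'E'
from h import *
print(R.from_quat(bot.get_obs()["tool_rot"]).as_matrix().round(3))
E
```

```text
pos [0.4935 0.2134 0.1582] jaw 77.9 clk 3.65 F [-0.3 -0.2  0.7] w 0.0854 q [ 0.4   0.34 -0.06  1.15  0.01  0.62]
[-0.001, 0.006, -0.016] -0.0028
[0.0, 0.0, 0.0] 0.0
[0.0, 0.0, 0.0] -0.0
[0.0, 0.0, 0.0] 0.0
[0.0, 0.0, 0.0] -0.0
[[ 0.978  0.019  0.21 ]
 [-0.21   0.016  0.978]
 [ 0.015 -1.     0.02 ]]
```

Request:
{"api": "move_arm", "payload": {"increments": [{"grip": 0,"linear": [0,0.005,-0.016],"twist": 0},{"grip": 1,"linear": [0,0,0],"twist": 0},{"grip": 1,"linear": [0,0,0],"twist": 0},{"grip": 1,"linear": [0,0,0],"twist": 0},{"grip": 1,"linear": [0,0,0],"twist": 0}]}}

```text
clock: 4.15
eef_pos: [0.4931, 0.21, 0.1574]
tool_rot: [-0.697, 0.069, -0.081, 0.71]
ft_force: [0.3, -0.3, -0.2]
grip_width: 0.0282
```

Request:
{"api": "move_arm", "payload": {"increments": [{"grip": 1,"linear": [0,0,0],"twist": 0},{"grip": 1,"linear": [0,0,0],"twist": 0},{"grip": 1,"linear": [0,0,0],"twist": 0},{"grip": 1,"linear": [0,0,0],"twist": 0},{"grip": 1,"linear": [0,0,0],"twist": 0}]}}

```text
clock: 4.65
eef_pos: [0.4933, 0.2106, 0.1577]
tool_rot: [-0.696, 0.068, -0.081, 0.71]
ft_force: [-0.2, 0.7, 0.5]
grip_width: 0.0242
```

```bash
python3 p.py .4925 .2103 .157 78.2 25; python3 - <<'E'
from h import *
im,d,K,T=cam("wrist"); cv2.imwrite("pics/w2.png",im)
E
```

```text
pos [0.4933 0.2106 0.1577] jaw 77.9 clk 4.65 F [-0.2  0.7  0.5] w 0.0242 q [ 0.4   0.34 -0.06  1.15  0.01  0.61]
[-0.003, 0.003, -0.003] -0.0027
[0.0, 0.0, 0.0] 0.0
[0.0, 0.0, 0.0] -0.0
[0.0, 0.0, 0.0] 0.0
[0.0, 0.0, 0.0] -0.0
```

View pics/w2.png

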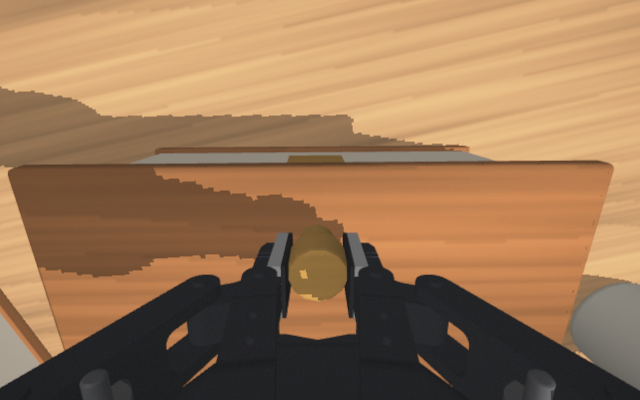

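The wrist view shows the knob between the pads at about (318,262), and the opening of 24 mm agrees with a held head. Now a short tug up of about 12 mm.

Request:
{"api": "move_arm", "payload": {"increments": [{"grip": 1,"linear": [0,-0.025,0],"twist": 0},{"grip": 1,"linear": [0,-0.025,0],"twist": 0},{"grip": 1,"linear": [0,-0.025,0],"twist": 0},{"grip": 1,"linear": [0,0,0],"twist": 0},{"grip": 1,"linear": [0,0,0],"twist": 0}]}}

```text
clock: 5.2
eef_pos: [0.4964, 0.2099, 0.1708]
tool_rot: [-0.697, 0.067, -0.083, 0.71]
ft_force: [1.9, 2.0, -3.7]
grip_width: 0.0244
```

```bash
cat > lid.py <<'E'
from h import *
# lid tilt from the top camera, on the part of the lid not hidden by the arm
im,d,K,T=cam("top"); P=cloud(d,K,T)
e=np.array([.979,-.205]); f=np.array([.205,.979]); g=(P[...,:2]-[.4925,.2101])
a,b=g@e,g@f; m=(a>-.02)&(a<.2)&(abs(b)<.13)&(P[...,2]>.13)&(P[...,2]<.142+.012+(.2-a)*.15)
A=np.c_[a[m],b[m],np.ones(m.sum())]; y=P[...,2][m]; k=np.ones(len(y),bool)
for _ in range(6):
    c=np.linalg.lstsq(A[k],y[k],rcond=None)[0]; k=abs(A@c-y)<.003
print("tilt",-c[0].round(4),"side",c[1].round(4),"lid z at knob",c[2].round(4),k.sum(),len(y))
o=bot.get_obs(); print("pos",o["eef_pos"].round(4),"F",o["ft_force"].round(1),"w",round(o["grip_width"],4),o["clock"])
E
python3 lid.py
```

```text
tilt 0.0981 side 0.0005 lid z at knob 0.1661 11525 12041
pos [0.4964 0.2099 0.1708] F [ 2.4  2.  -4.3] w 0.024 5.25
```

The lid gave: its tilt rose from 0.037 to 0.098 rad against only about 4 N. Now lower it and press.

Request:
{"api": "move_arm", "payload": {"increments": [{"grip": 1,"linear": [0,0.025,0],"twist": 0},{"grip": 1,"linear": [0,0.025,0],"twist": 0},{"grip": 1,"linear": [0,0.02,0],"twist": 0},{"grip": 1,"linear": [0,0.015,0],"twist": 0},{"grip": 1,"linear": [0,0.015,0],"twist": 0}]}}

```text
clock: 5.75
eef_pos: [0.4919, 0.2109, 0.1505]
tool_rot: [-0.697, 0.069, -0.079, 0.71]
ft_force: [-4.9, 0.9, 1.1]
grip_width: 0.0241
```

Request:
{"api": "move_arm", "payload": {"increments": [{"grip": 1,"linear": [0,0.012,0],"twist": 0},{"grip": 1,"linear": [0,0.012,0],"twist": 0},{"grip": 1,"linear": [0,0.012,0],"twist": 0},{"grip": 1,"linear": [0,0.012,0],"twist": 0},{"grip": 1,"linear": [0,0.012,0],"twist": 0}]}}

```text
clock: 6.25
eef_pos: [0.4919, 0.2109, 0.1495]
tool_rot: [-0.696, 0.066, -0.083, 0.71]
ft_force: [-8.9, -0.1, 13.8]
grip_width: 0.0241
```

```bash
python3 lid.py
```

```text
tilt -0.002 side 0.0003 lid z at knob 0.1444 11448 12056
pos [0.4919 0.2109 0.1495] F [-8.   0.2 12.6] w 0.0241 6.3
```

The lid is now flat (tilt about 0) with 13 N on it. I'll press once more, a little harder, and then relax. After letting go, an uncaught lid would rise to 0.04 rad, so its tilt will show whether it is caught.

Request:
{"api": "move_arm", "payload": {"increments": [{"grip": 1,"linear": [0,0.016,0],"twist": 0},{"grip": 1,"linear": [0,0.016,0],"twist": 0},{"grip": 1,"linear": [0,0.016,0],"twist": 0},{"grip": 1,"linear": [0,0,0],"twist": 0},{"grip": 1,"linear": [0,0,0],"twist": 0}]}}

```text
clock: 6.8
eef_pos: [0.4922, 0.2109, 0.1508]
tool_rot: [-0.695, 0.063, -0.086, 0.711]
ft_force: [-2.4, 3.2, -2.0]
grip_width: 0.0243
```

Request:
{"api": "move_arm", "payload": {"increments": [{"grip": 1,"linear": [0,0,0],"twist": 0},{"grip": 0.3,"linear": [0,0,0],"twist": 0},{"grip": 0.3,"linear": [0,0,0],"twist": 0},{"grip": 0,"linear": [0,0,0],"twist": 0},{"grip": 0,"linear": [0,0,0],"twist": 0}]}}

```text
clock: 7.3
eef_pos: [0.4948, 0.21, 0.1498]
tool_rot: [-0.695, 0.062, -0.088, 0.711]
ft_force: [0.6, 0.0, 0.6]
grip_width: 0.0804
```

```bash
python3 lid.py
```

```text
tilt -0.0014 side -0.0002 lid z at knob 0.1445 11360 11902
pos [0.4948 0.21   0.1499] F [ 0.6  0.5 -0. ] w 0.0854 7.35
```

The knob is free and the lid stays flat. Now retreat straight up.

Request:
{"api": "move_arm", "payload": {"increments": [{"grip": 0,"linear": [0,-0.08,0],"twist": 0},{"grip": 0,"linear": [0,-0.12,0],"twist": 0},{"grip": 0,"linear": [0,-0.18,0],"twist": 0},{"grip": 0,"linear": [0,-0.18,0],"twist": 0},{"grip": 0,"linear": [0,0,0],"twist": 0}]}}

```text
clock: 7.85
eef_pos: [0.49, 0.2069, 0.2638]
tool_rot: [-0.696, 0.064, -0.088, 0.71]
ft_force: [0.3, 0.0, -0.5]
grip_width: 0.0855
```

Request:
{"api": "move_arm", "payload": {"increments": [{"grip": 0,"linear": [0,-0.1,0],"twist": 0},{"grip": 0,"linear": [0,0,0],"twist": 0},{"grip": 0,"linear": [0,0,0],"twist": 0},{"grip": 0,"linear": [0,0,0],"twist": 0},{"grip": 0,"linear": [0,0,0],"twist": 0}]}}

```text
clock: 8.35
eef_pos: [0.4891, 0.2061, 0.2822]
tool_rot: [-0.696, 0.064, -0.087, 0.709]
ft_force: [-0.2, -0.7, 0.1]
grip_width: 0.0852
```

```bash
python3 lid.py; python3 -c "
from h import *
cv2.imwrite('pics/s3.png',cam('scene')[0])"
```

```text
tilt -0.002 side -0.0004 lid z at knob 0.1445 12248 12822
pos [0.4891 0.2061 0.2821] F [-0.4 -0.2 -0.7] w 0.0854 8.4
```

View pics/s3.png

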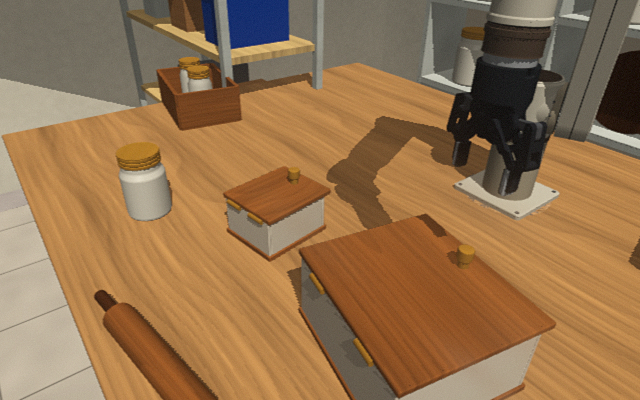

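The scene view shows the lid flat with its knob at (466,256), slightly lower than before. The gripper is clear above it, and the small box with its knob at (293,174) is unchanged.

```bash
python3 -c "
from h import *
print(bot.job_done())"
```

```text
the job is handed in; nothing more can be done
None
```

The large box's lid was not caught at first. It is now shut and caught, and the knob is let go.

- **Tug:** the lid started about 0.037 rad open. A tug of about 13 mm raised it freely to 0.098 rad against about 4 N.
- **Press:** I pressed it back down by the knob. It lay flat, and the force showed about 13 N. I then pressed once more to make sure.
- **Last checks:** after I let go and backed off, the lid's tilt stayed at about -0.002 rad, which is zero within the camera's accuracy. An uncaught lid would rest at about 0.04, so I did not tug it a second time.
- **Rest of the scene:** the force on the gripper was about 0 and the small box was unchanged in the last picture. I handed the job in at about 8.4 s on the clock. No check failed or disagreed.

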